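# Fit the spare module and hold the recessed reset button

### The job

Take the spare module out of its storage stand and stand it on edge, fully home, in the empty socket of the control rack, then let go of it. Then take the stubby screwdriver from the wooden block, put its tip through the round hole in the rack's head unit and push the recessed reset button fully down; finish with the screwdriver still in the gripper and still holding the button down.

Things in the scene. Friction and masses are not known exactly. Their poses are not given: they have to be found in the camera images.
- rack: Fixed control rack: aluminium base plate 116 x 200 x 8 mm, origin at the centre of its underside, on the work surface, z up. Along its y axis: three like grey sockets (y = -0.074, -0.038, -0.002 m, x = 0; which one is empty varies), two with low white modules, and a grey head unit (98 mm in x, 70 in y, centre y = +0.058). Modules' tops and head top are 62 mm above the work surface.
- slot_floor (a point): Centre of the slot's floor in the EMPTY socket, 16 mm above the work surface. The socket is a block 98 x 26 mm, top 42 mm above the work surface; its slot is 83 mm (along the point's x axis) by 15 mm (along y), 26 mm deep, z up. Fixed; axes parallel to the rack's.
- module_tab (a point): Centre of the grip tab at the top of the spare module, a loose upright flat white module of 0.11 kg, body 80 mm (x) by 12 mm thick (y) by 62 mm high, with a tab 44 mm (x) by 11 mm thick (y) standing on it from 60 to 95 mm above the foot. This point is 80 mm above the foot. Pinch the tab across its 11 mm thickness (along y). Either way round fits the socket.
- module_foot (a point): Centre of the underside of the same module; its z axis points up the module to the tab. It starts standing in the storage stand, an aluminium block with the same slot as the socket, the foot 14 mm above the work surface and the stand's top 40 mm above it; it must be lifted 26 mm to come free.
- driver_grip (a point): Middle of the handle of the stubby orange screwdriver (139 mm long, 0.06 kg), upright, tip down, alone in the wooden block. Handle 26 (its x) x 28 (its z) mm, from 52 mm below this point, where it rests on the block's top, to 52 mm above. Grip some 20 mm above this point to keep its end off the gripper's palm. Its y axis runs up from the tip; x and z lie along the block's sides.
- driver_tip (a point): Working tip of the same screwdriver, on its axis, 85 mm below driver_grip when upright; shaft 5.6 mm in diameter, about 33 mm from handle to tip. It starts 33 mm deep in a 9 mm hole of the block.
- driver: The same stubby screwdriver as a body; its origin lies beside the handle, 14 mm off the axis: use the points instead.
- tool_block: Plywood tool block, fixed, 90 (x) x 50 (y) x 45 mm high, three holes along its x axis, the screwdriver in the middle one; origin at the centre of its underside.
- aperture (a point): Centre of the mouth of the 14 mm round hole in the head unit's flat top, 62 mm above the work surface; z up. The button lies under it.
- button_top (a point): Centre of the reset button's top face, a white disc of 24 mm diameter under the hole, 16 mm below the mouth when not pressed.
- reset_button (a joint): Travel of the reset button in m: 0 released, 0.006 fully down (end stop); pushed straight down; a spring needs 1 N to start and 4 N to reach the stop, and lifts it again when let go.
- module: The same spare module as a body, origin at the centre of its underside.
Mind the look-alikes: they are no part of the job. Leave any orange look-alike of the module alone.

How it is judged (in metres and radians):
On the way, in this order (a step that is already met when the one before it is completed fails the run):
1. the spare module stands fully home in the empty socket and is let go (horizontal distance between module_foot and slot_floor below 0.005 m and z of module_foot in the frame of slot_floor between -0.004 and 0.004 m and angle between module_foot's own z axis and vertical below 0.13 rad and angle between the x axis of module_foot and the x axis of slot_floor, either way round below 0.12 rad and contact force between the fingers and module below 0.1 N and linear speed of module below 0.02 m/s), for 0.2 s.
2. the screwdriver, held in the gripper, pushes the reset button down through the hole (value of joint reset_button above 0.0045 m and contact force between driver and reset_button above 1 N), for 0.3 s.
At the end, for the whole second after the job is handed in: Module upright in the once empty socket (foot within 5 mm sideways, 4 mm in height of the slot floor; tilt < 0.13, turn < 0.12 rad), not touched by the fingers; button over 4.5 mm down, pushed with > 1 N by the screwdriver, which the fingers hold (> 2 N), clear of its block (all of step 2 and horizontal distance between module_foot and slot_floor below 0.005 m and z of module_foot in the frame of slot_floor between -0.004 and 0.004 m and angle between module_foot's own z axis and vertical below 0.13 rad and angle between the x axis of module_foot and the x axis of slot_floor, either way round below 0.12 rad and contact force between the fingers and driver above 2 N and contact force between driver and tool_block below 0.1 N and contact force between the fingers and module below 0.1 N); the arm keeps its last pose, push and grip.
It also fails if it takes over 48 s, if anything falls off the work surface, if the arm or the gripper's body presses on something with over 40 N, if the wrist force passes 120 N, or if a joint passes its speed limit or range.

### The arm

A 6-joint arm with a two-finger parallel gripper is mounted at the origin on a cart in front of the work surface, level with it; the furniture and walls round the work are solid. World frame = base frame: x ahead of the robot, y to its left, z up, the work surface at z = 0. Lengths are in mm, angles in degrees, forces in N, time in s.
With the tool pointing down it reaches from about 300 to 850 mm from the base axis. Payload 4.2 kg.
Tool frame: the origin (TCP) lies between the finger pads; the fingertips stand 19 mm ahead of it and the grasp point (between the pads) is the TCP (env.tips_ahead is the distance from the TCP to the fingertips, in mm); z points along the fingers, y is the direction in which the jaws open and shut (so a half turn about z gives the same grasp; the last joint's range is limited). The gripper opens to 91 mm and grips with 3 to 60 N. Pads are 32 mm wide; open, the fingers measure 118 mm over their backs; the gripper's body (76 mm by 178 mm) begins 60 mm behind the grasp point.
Start: joints at [69.099, 18.312, 89.639, -0, 72.044, -1.146], TCP at [194.357, 541.171, 232.976] pointing down, gripper open.
Joint ranges: [-177.97, 177.97], [-48.28, 115.42], [12.27, 149.76], [-77.06, 257.06], [2.81, 150.46], [-146.56, 146.56]. Speed limits (degrees/s): [147.25, 147.25, 180, 180, 180, 180].

### API

Orientations are given as [roll, pitch, yaw] about the fixed x, y, z axes, in that order (R = Rz(yaw) Ry(pitch) Rx(roll)).
In Python, from workcell import telemetry, viewer, job_done, env gives the robot as it stands. The module is installed in compiled form; this text tells all that it offers.
- The arm moves only by the shell command python3 -m jog 'ROWS' [FORCE]. ROWS is JSON, a list of rows, each a list of 3 entries, a list of its own where there are three numbers: the shift along the tool's x, y, z in cm, then the turn about the tool's z in degrees, then the opening, from 0 (shut) to 1 (fully open). A call has 1 to 10 rows; each row shifts and turns the pose as measured when the row begins, along the tool's axes as they then stand; what a row does not reach is not made up. A row lasts 1/8 s, in which the tool goes at most 62.5 mm and 10.7 degrees, less where a joint would pass 70% of its speed; a pose out of reach is approached as far as the arm can. A call is refused whole if a number of a shift passes 6.25 or a number of a turn 10.7, either way. A call with a gripper value outside its range is refused whole. The fingers move at their own pace and stop on an object; FORCE is the grip in N (left out, the last holds). Time passes only in rows, so rows that do not move let the fingers close. It gives the time, the measured TCP pose, the force and the opening at its end, in the units of the state.
- telemetry.state(): the state, without advancing time (a new reading comes with each control period).
- viewer.grab_frame(name): name is "side" or "top" or "wrist"; returns a dict with "color" (480x640x3 uint8, red, green, blue), "K" (3x3 intrinsics, pixels), "k1" (the pictures are not rectified: a ray, as slopes to the right and down, at radius r is drawn at 1 + k1 r^2 times it, then the intrinsics apply), "rvec" (rotation vector, rad) and "tvec" (3), from world to camera coordinates, as OpenCV has them. Camera axes: x right, y down, z forward; pixel columns grow to the right and rows downward; lengths in mm; the calibration is good to about 2 mm. A picture is of the moment at which its call begins. There is no depth.
- job_done(): hands the job in, once; it reports no verdict.
The state is a dict: "time_s": time; "qpos": joint angles; "qvel": joint speeds; "effort": joint torques, N m; "ee_pos": TCP position; "ee_rot": TCP orientation; "force": force on the tool from outside, world axes, zero at the start; "torque": the same for the moment, N m; "gripper_width": finger opening in mm.
Only numpy, scipy, OpenCV 4.12 (cv2) and the standard library are available. Lean on these libraries where they do the work, as an engineer would, in place of code of your own. Each camera call takes 0.05 s, during which the arm holds its last target. There are 200 camera calls.

## Working session

There is one attempt and no reset: what is moved stays moved. The work goes in short steps, Python scripts to look and compute and a shell command to move; the robot and the scene stay as the last step left them, time stands still between calls to the robot, and variables do not carry over. Pictures are saved under pics/ and viewed, about 8 in all and at most 12, crops included, and the job is handed in when it is done.

```bash
mkdir -p pics; cat > h.py <<'E'
import numpy as np, cv2
from workcell import telemetry, viewer, job_done, env
from scipy.spatial.transform import Rotation as R
import pickle
def snap(cam,name):
    f=viewer.grab_frame(cam); pickle.dump(f,open(f'pics/{name}.pkl','wb'))
    cv2.imwrite(f'pics/{name}.png',f['color'][:,:,::-1]); return f
def load(n): return pickle.load(open(f'pics/{n}.pkl','rb'))
def dist(f): return np.array([f['k1'],0,0,0,0],float)
def ray(f,uv):
    p=cv2.undistortPoints(np.array([[uv]],float),np.array(f['K'],float),dist(f))[0,0]
    M=cv2.Rodrigues(np.array(f['rvec'],float))[0]; t=np.array(f['tvec'],float).ravel()
    return -M.T@t, M.T@np.array([p[0],p[1],1])
def at(f,uv,z):
    c,d=ray(f,uv); return (c+d*(z-c[2])/d[2]).round(1)
def proj(f,P):
    return cv2.projectPoints(np.array(P,float).reshape(-1,1,3),np.array(f['rvec'],float),np.array(f['tvec'],float),np.array(f['K'],float),dist(f))[0][:,0].round(1)
def crop(n,x,y,w,h,s,out):
    im=cv2.imread(f'pics/{n}.png')[y:y+h,x:x+w]; cv2.imwrite(f'pics/{out}.png',cv2.resize(im,None,fx=s,fy=s,interpolation=cv2.INTER_CUBIC))
def rel(P):
    s=telemetry.state(); M=R.from_euler('xyz',s['ee_rot'],degrees=True).as_matrix()
    return (M.T@(np.array(P)-s['ee_pos'])/10).round(2)
def st():
    s=telemetry.state(); print(s['time_s'],np.round(s['ee_pos'],1),np.round(s['ee_rot'],1),np.round(s['force'],1),s['gripper_width'],np.round(s['qpos'],1))
E
python3 -c "
from h import *
for c in ['top','side']:
    f=snap(c,c); print(c,-cv2.Rodrigues(np.array(f['rvec']))[0].T@np.array(f['tvec']).ravel(),f['K'][0],f['k1'])
st()"
```

```text
top [340.87597388 -10.19470306 945.07894898] [444.59203897   0.         313.93643526] -0.02969892388271831
side [ 490.51283563 -701.47235097  575.50672079] [486.46271383   0.         320.12169006] 0.020162257374445894
0.1 [194.2 540.8 232.2] [-179.9    0.   160.2] [ 0.4 -0.7  0.4] 91.66752808439033 [69.1 18.3 89.7 -0.  72.  -1.1]
```

View pics/top.png

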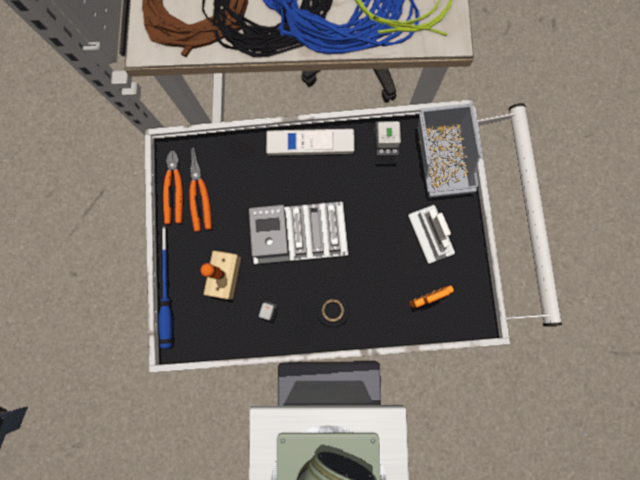

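View pics/side.png

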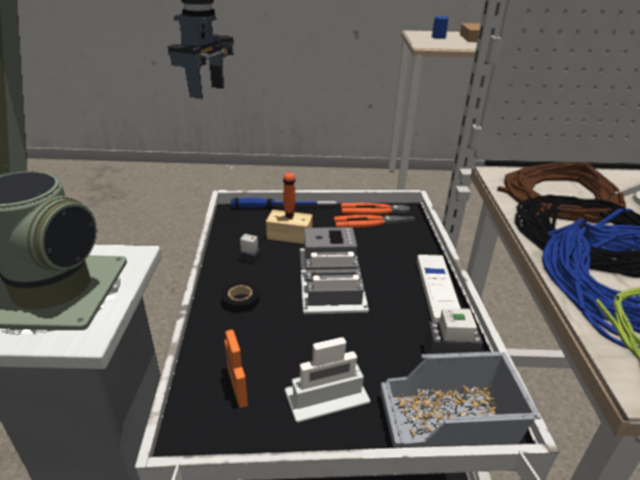

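The top view shows the rack at about (298,232), the head unit to its left (y+), the stand with the white module at (432,233), and the block with the screwdriver at (220,275). I'll enlarge those parts.

```bash
python3 -c "
from h import *
a=cv2.imread('pics/top.png')
A=cv2.resize(a[195:270,240:355],None,fx=6.5,fy=6.5,interpolation=cv2.INTER_CUBIC)
B=cv2.resize(a[200:270,400:460],None,fx=6,fy=6,interpolation=cv2.INTER_CUBIC)
C=cv2.resize(a[245:305,195:250],None,fx=6,fy=6,interpolation=cv2.INTER_CUBIC)
cv2.imwrite('pics/cA.png',A)
D=np.zeros((420,700,3),np.uint8);D[:420,:360]=B;D[:360,360:690]=C;cv2.imwrite('pics/cB.png',D)"
```

```text
(no output)
```

View pics/cA.png

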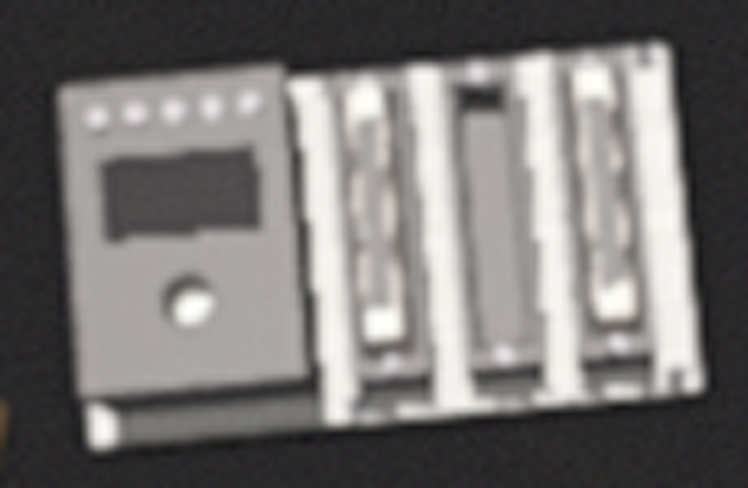

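View pics/cB.png

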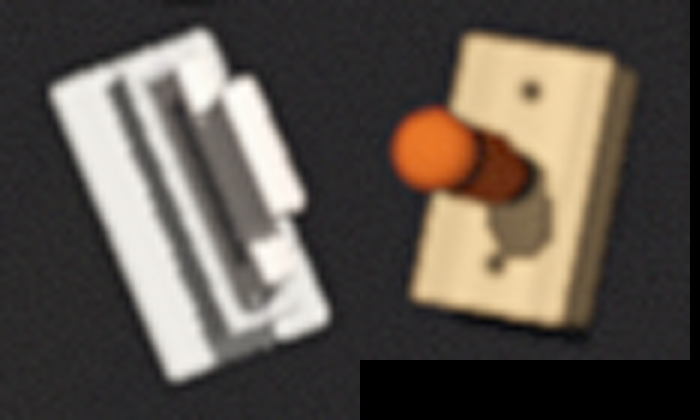

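```bash
python3 -c "
from h import *
f=load('top')
A=lambda x,y,z: at(f,(240+(x+.5)/6.5-.5,195+(y+.5)/6.5-.5),z)
B=lambda x,y,z: at(f,(400+(x+.5)/6-.5,200+(y+.5)/6-.5),z)
C=lambda x,y,z: at(f,(195+(x-360+.5)/6-.5,245+(y+.5)/6-.5),z)
h=[A(*p,62) for p in [(60,85),(283,65),(308,375),(82,395)]];print('head',h,np.mean(h,0))
b=[A(*p,8) for p in [(668,42),(704,390),(90,448)]];print('base',b, 'ctr',(b[0]+b[2])/2)
print('ap',A(189,302,62)); s=[A(480,72,42),A(503,352,42)];print('screws',s,np.mean(s,0))
d=h[0]-h[3];print('yaw head x',np.degrees(np.arctan2(d[1],d[0])));d=b[0]-b[1];print(np.degrees(np.arctan2(d[1],d[0])))
t=[B(*p,109) for p in [(225,85),(252,75),(305,208),(280,218)]];print('tab',t,np.mean(t,0))
d=t[1]-t[2];print('yaw tab',np.degrees(np.arctan2(d[1],d[0])))
k=[C(531,91,45),C(495,263,45)];d=k[0]-k[1];print('block',k,np.mean(k,0),np.degrees(np.arctan2(d[1],d[0])),'handle top',C(432,150,149))
st()
"
```

```text
head [array([553.5, 153.9,  62. ]), array([558.7,  83.3,  62. ]), array([460.2,  75.3,  62. ]), array([454.9, 145.5,  62. ])] [506.825 114.5    62.   ]
base [array([577.6, -39.5,   8. ]), array([460.7, -49. ,   8. ]), array([444.3, 152.2,   8. ])] ctr [510.95  56.35   8.  ]
ap [483.6 112.4  62. ]
screws [array([560.2,  22. ,  42. ]), array([469.3,  15.5,  42. ])] [514.75  18.75  42.  ]
yaw head x 4.869424312165844
4.645991384800247
tab [array([ 524. , -216.5,  109. ]), array([ 527.1, -225.3,  109. ]), array([ 483.9, -239.6,  109. ]), array([ 480.8, -231.5,  109. ])] [ 503.95  -228.225  109.   ]
yaw tab 18.315499837852794
block [array([448.7, 208.7,  45. ]), array([390.1, 219.7,  45. ])] [419.4 214.2  45. ] -10.631461535933044 handle top [418.7 213.3 149. ]
0.1 [194.2 540.8 232.2] [-179.9    0.   160.2] [ 0.4 -0.7  0.4] 91.66752808439033 [69.1 18.3 89.7 -0.  72.  -1.1]
```

Each measurement fits the given sizes: head 98x70, and the slot centre agrees from the base corners and from the screws. The middle socket is empty. Slot is about (514.3, 18.6) at yaw 4.75°, tab (504, -228) at about 18°, driver (419, 214) at about -10.6°.

```bash
cat >> h.py <<'E'
def plan(P,yaw,n):
    """n equal rows to TCP target P, tool down with this yaw; prints shift (cm), turn (deg) per row"""
    s=telemetry.state(); p=np.array(s['ee_pos']); y=s['ee_rot'][2]
    d=(np.array(P)-p)/n; a=yaw-y
    for i in range(n):
        M=R.from_euler('xyz',[180,0,y+a*i/n],degrees=True).as_matrix(); print((M.T@d/10).round(2),round(-a/n,1))
E
python3 -c "
from h import *
plan([504,-228,215],18.3,15)"
```

```text
[-3.68 -4.13  0.11] 9.5
[-4.3  -3.46  0.11] 9.5
[-4.82 -2.71  0.11] 9.5
[-5.2  -1.88  0.11] 9.5
[-5.43 -1.    0.11] 9.5
[-5.52 -0.09  0.11] 9.5
[-5.47  0.81  0.11] 9.5
[-5.26  1.7   0.11] 9.5
[-4.91  2.54  0.11] 9.5
[-4.42  3.32  0.11] 9.5
[-3.82  4.    0.11] 9.5
[-3.11  4.57  0.11] 9.5
[-2.31  5.02  0.11] 9.5
[-1.46  5.33  0.11] 9.5
[-0.56  5.5   0.11] 9.5
```

```bash
python3 -m jog '[[[-3.7,-4.1,0.1],9.5,1],[[-4.3,-3.5,0.1],9.5,1],[[-4.8,-2.7,0.1],9.5,1],[[-5.2,-1.9,0.1],9.5,1],[[-5.4,-1,0.1],9.5,1],[[-5.5,-0.1,0.1],9.5,1],[[-5.5,0.8,0.1],9.5,1],[[-5.3,1.7,0.1],9.5,1]]' 20; python3 -c "
from h import *
st();plan([504,-228,215],18.3,9)"
```

```text
time_s: 1.1
ee_pos: [353.6, 117.6, 222.0]
ee_rot: [180.0, 0.2, 82.2]
force: [0.7, -0.2, 0.3]
gripper_width: 91.3
1.1 [353.6 117.6 222. ] [180.    0.2  82.2] [ 0.7 -0.2  0.3] 91.26962672116669 [ 16.8   0.3 113.9  -0.2  66.   24.7]
[-3.58  2.17  0.08] 7.1
[-3.28  2.6   0.08] 7.1
[-2.94  2.99  0.08] 7.1
[-2.54  3.33  0.08] 7.1
[-2.11  3.62  0.08] 7.1
[-1.65  3.85  0.08] 7.1
[-1.16  4.02  0.08] 7.1
[-0.66  4.14  0.08] 7.1
[-0.14  4.19  0.08] 7.1
```

Tracking is good.

```bash
python3 -m jog '[[[-3.6,2.2,0.1],7.1,1],[[-3.3,2.6,0.1],7.1,1],[[-2.9,3,0.1],7.1,1],[[-2.5,3.3,0.1],7.1,1],[[-2.1,3.6,0.1],7.1,1],[[-1.7,3.9,0.1],7.1,1],[[-1.2,4,0.1],7.1,1],[[-0.7,4.1,0.1],7.1,1],[[-0.1,4.2,0.1],7.1,1],[[0,0,0],0,1]]'; python3 -c "
from h import *
st();plan([504,-228,215],18.3,1);f=snap('wrist','w1');print(proj(f,[504,-228,109]),-cv2.Rodrigues(np.array(f['rvec']))[0].T@np.array(f['tvec']).ravel())"
```

```text
time_s: 2.35
ee_pos: [498.6, -246.5, 210.6]
ee_rot: [180.0, 0.3, 15.7]
force: [-0.3, 0.5, 0.2]
gripper_width: 91.0
2.35 [ 498.6 -246.5  210.6] [180.    0.3  15.7] [-0.3  0.5  0.2] 91.04610368210078 [-27.4  17.6  94.1  -0.2  68.5  47. ]
[ 1.02 -1.63 -0.44] -2.6
[[300.4 232.8]] [ 573.10893769 -226.41463292  362.59423701]
```

View pics/w1.png

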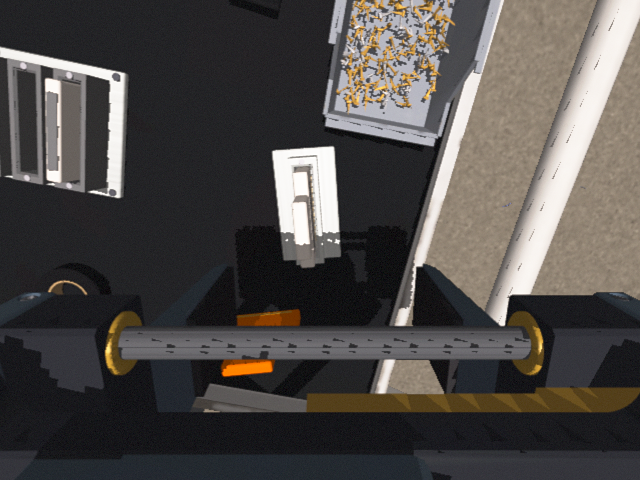

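The wrist picture shows the white module in its stand at about (305,215), with the predicted tab centre (300,233) falling on the tab. I'll crop it to get the yaw.

```bash
python3 -c "
from h import *
crop('w1',262,140,90,135,4.4,'w1c')"
```

```text
(no output)
```

View pics/w1c.png

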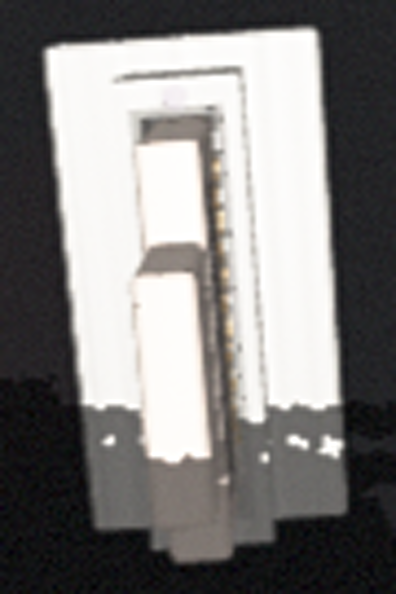

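```bash
python3 -c "
from h import *
f=load('w1')
B=lambda x,y,z: at(f,(262+(x+.5)/4.4-.5,140+(y+.5)/4.4-.5),z)
t=[B(*p,109) for p in [(135,278),(197,272),(213,522),(153,526)]];print(t,np.mean(t,0))
for a,b in((0,3),(1,2)):
  d=t[a]-t[b];print(np.degrees(np.arctan2(d[1],d[0])),np.linalg.norm(d))
b=[B(*p,z) for p,z in [((45,48),5),((320,30),5),((345,515),5),((97,530),5)]];print(b,np.mean(b,0))
for a,c in((0,3),(1,2)):
  d=b[a]-b[c];print(np.degrees(np.arctan2(d[1],d[0])),np.linalg.norm(d))
plan([504,-228,215],18.3,1)
"
```

```text
[array([ 523.7, -216.9,  109. ]), array([ 527.3, -226.3,  109. ]), array([ 487.1, -239.8,  109. ]), array([ 483.7, -230.2,  109. ])] [ 505.45 -228.3   109.  ]
18.391966250705345 42.15317307154948
18.563127086745574 42.40624953942513
[array([ 547.2, -181.7,    5. ]), array([ 567. , -238.4,    5. ]), array([ 461.9, -274.9,    5. ]), array([ 442.4, -219.3,    5. ])] [ 504.625 -228.575    5.   ]
19.736901495500884 111.34091790532362
19.151515866341217 111.25762895190606
[ 1.05 -1.48 -0.44] -2.5
```

```bash
python3 -m jog '[[[1.1,-1.5,0],-2.8,0.5],[[0,0,0],0,0.5]]'; python3 -c "
from h import *
st();plan([504.7,-228.4,97],18.6,1)"
```

```text
time_s: 2.65
ee_pos: [503.8, -224.5, 210.3]
ee_rot: [-179.8, 0.3, 18.9]
force: [-0.9, 0.7, -0.3]
gripper_width: 74.0
2.65 [ 503.8 -224.5  210.3] [-179.8    0.3   18.9] [-0.9  0.7 -0.3] 73.98787375438432 [-25.2  17.3  94.6  -0.1  68.5  46. ]
[-0.04  0.4  11.33] 0.3
```

```bash
python3 -m jog '[[[0,0.3,3.8],0,0.5],[[0,0,3.8],0,0.5],[[0,0,2.8],0,0.5],[[0,0,0],0,0.5]]'; python3 -c "
from h import *
st();plan([504.7,-228.4,97],18.6,1)"
```

```text
time_s: 3.15
ee_pos: [504.9, -222.8, 106.2]
ee_rot: [-180.0, 0.2, 19.4]
force: [0.1, 0.0, -0.4]
gripper_width: 45.7
3.15 [ 504.9 -222.8  106.2] [-180.     0.2   19.4] [ 0.1  0.  -0.4] 45.737269145121054 [-2.490e+01  2.270e+01  1.029e+02 -1.000e-01  5.450e+01  4.570e+01]
[-0.21  0.52  0.92] 0.8
```

```bash
python3 -m jog '[[[-0.2,0.5,0.8],0.8,0.4],[[0,0,0],0,0.4]]'; python3 -c "
from h import *
st();plan([504.7,-228.4,97],18.6,1)"
```

```text
time_s: 3.4
ee_pos: [506.0, -228.3, 100.1]
ee_rot: [179.8, 0.0, 18.7]
force: [-0.4, -0.1, 0.5]
gripper_width: 36.5
3.4 [ 506.  -228.3  100.1] [179.8   0.   18.7] [-0.4 -0.1  0.5] 36.46475778266534 [-25.4  23.2 103.1  -0.2  53.6  46. ]
[-0.13 -0.03  0.31] 0.1
```

```bash
python3 -m jog '[[[-0.1,0,0.3],0,0.4],[[0,0,0],0,0],[[0,0,0],0,0],[[0,0,0],0,0],[[0,0,0],0,0],[[0,0,0],0,0]]' 30; python3 -c "
from h import *
st()"
```

```text
time_s: 4.15
ee_pos: [505.6, -227.9, 98.7]
ee_rot: [179.9, -0.1, 18.7]
force: [-0.1, 1.0, 0.1]
gripper_width: 10.9
4.15 [ 505.6 -227.9   98.7] [ 1.799e+02 -1.000e-01  1.870e+01] [-0.1  1.   0.1] 10.850784592121132 [-25.4  23.2 103.3  -0.   53.2  45.9]
```

```bash
python3 -m jog '[[[0,0,-2],0,0],[[0,0,-3],0,0],[[0,0,-3],0,0]]'; python3 -c "
from h import *
st();plan([514.3,18.6,180],4.75,6)"
```

```text
time_s: 4.53
ee_pos: [503.9, -228.4, 177.7]
ee_rot: [180.0, 0.2, 18.7]
force: [0.3, -0.2, -1.2]
gripper_width: 10.7
4.525 [ 503.9 -228.4  177.7] [180.    0.2  18.7] [ 0.3 -0.2 -1.2] 10.72949166830728 [-25.5  18.8  97.4  -0.2  64.   45.9]
[ 1.48 -3.84 -0.04] 2.3
[ 1.32 -3.9  -0.04] 2.3
[ 1.17 -3.95 -0.04] 2.3
[ 1.   -4.   -0.04] 2.3
[ 0.84 -4.03 -0.04] 2.3
[ 0.68 -4.06 -0.04] 2.3
```

```bash
python3 -m jog '[[[1.5,-3.5,0],2.3,0],[[1.3,-3.9,0],2.3,0],[[1.2,-3.9,0],2.3,0],[[1,-4,0],2.3,0],[[0.8,-4,0],2.3,0],[[0.6,-3,0],2.3,0],[[0,0,0],0,0]]'; python3 -c "
from h import *
st();plan([514.3,18.6,180],4.75,1)"
```

```text
time_s: 5.4
ee_pos: [520.4, 5.8, 179.1]
ee_rot: [179.3, -0.4, 4.3]
force: [0.0, -0.6, -0.8]
gripper_width: 10.6
5.4 [520.4   5.8 179.1] [179.3  -0.4   4.3] [ 0.  -0.6 -0.8] 10.609474141616072 [ -0.2  15.6 101.8  -0.8  62.1  85.8]
[-0.51 -1.32 -0.09] -0.4
```

```bash
python3 -m jog '[[[-0.5,-1.2,3],-0.4,0],[[0,0,0],0,0]]'; python3 -c "
from h import *
st();plan([514.3,18.6,145],4.75,1);f=snap('wrist','w2');crop('w2',150,100,340,250,2.3,'w2c')"
```

```text
time_s: 5.65
ee_pos: [515.2, 15.5, 148.7]
ee_rot: [179.2, -0.5, 4.8]
force: [0.2, 0.1, -1.7]
gripper_width: 11.1
5.65 [515.2  15.5 148.7] [179.2  -0.5   4.8] [ 0.2  0.1 -1.7] 11.084323440660837 [  0.9  16.8 105.   -1.   57.6  86.7]
[-0.06 -0.32  0.37] 0.0
```

View pics/w2c.png

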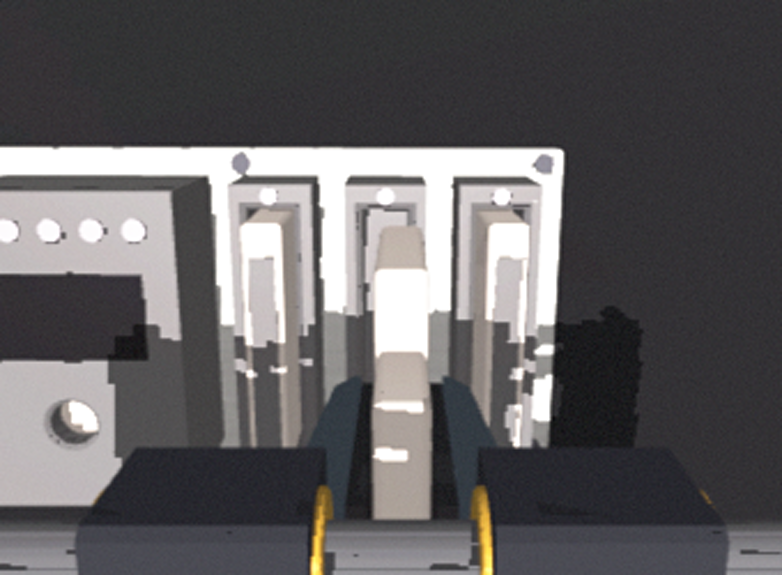

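```bash
python3 -c "
from h import *
f=load('w2')
B=lambda x,y,z: at(f,(150+(x+.5)/2.3-.5,100+(y+.5)/2.3-.5),z)
print('corner',B(563,150,8)); s=[B(268,196,42),B(386,196,42),B(502,196,42)];print('screws',s)
d=s[0]-s[2];print('yaw',np.degrees(np.arctan2(-d[0],d[1])),np.linalg.norm(d))
print('ap',B(76,422,62)); print('slot far',B(357,208,42),B(420,208,42)); print('sock far',B(347,183,42),B(425,183,42))
zt=148.7-84.7
print('body far top',B(375,268,zt+62),B(428,268,zt+62)); print('foot far edge',B(380,229,zt),B(423,229,zt))
print('tab far top',B(377,354,zt+95),B(427,354,zt+95),B(376,403,zt+95))
u=np.array([np.cos(np.radians(4.75)),np.sin(np.radians(4.75))]);
for k in s: print(k[:2]-u*45.5)
plan([514.3,18.6,145],4.75,1)
"
```

```text
corner [577.3 -38.8   8. ]
screws [array([557.5,  57.7,  42. ]), array([560.4,  21.3,  42. ]), array([563.3, -14.6,  42. ])]
yaw 4.5865199688425315 72.53226868091194
ap [486.4 110.8  62. ]
slot far [556.  30.  42.] [557.6  10.5  42. ]
sock far [563.4  33.6  42. ] [565.4   9.6  42. ]
body far top [554.5  23.  126. ] [555.5  11.6 126. ]
foot far edge [553.4  22.4  64. ] [554.4  10.1  64. ]
tab far top [545.6  21.4 159. ] [546.3  12.5 159. ] [536.3  20.9 159. ]
[512.15626964  53.93222656]
[515.05626964  17.53222656]
[517.95626964 -18.36777344]
[-0.25 -0.37  0.53] -0.0
```

```bash
python3 -m jog '[[[0.1,-0.45,1.5],0,0],[[0,0,0],0,0],[[0,0,0],0,0]]'; python3 -c "
from h import *
st();plan([514.3,18.6,128],4.75,1);f=snap('wrist','w3');crop('w3',280,160,120,150,4,'w3c');st()"
```

```text
time_s: 6.08
ee_pos: [520.2, 17.7, 136.4]
ee_rot: [179.1, -1.0, 4.6]
force: [-0.2, 0.3, -1.5]
gripper_width: 11.0
6.075 [520.2  17.7 136.4] [179.1  -1.    4.6] [-0.2  0.3 -1.5] 11.024752330916005 [  1.2  17.8 105.7  -1.1  55.5  87.2]
[-0.58 -0.14  0.84] -0.1
6.125 [520.   17.7 136.3] [179.1  -1.    4.6] [-0.5 -0.8 -0.9] 10.918477784248436 [  1.2  17.8 105.7  -1.1  55.5  87.2]
```

View pics/w3c.png

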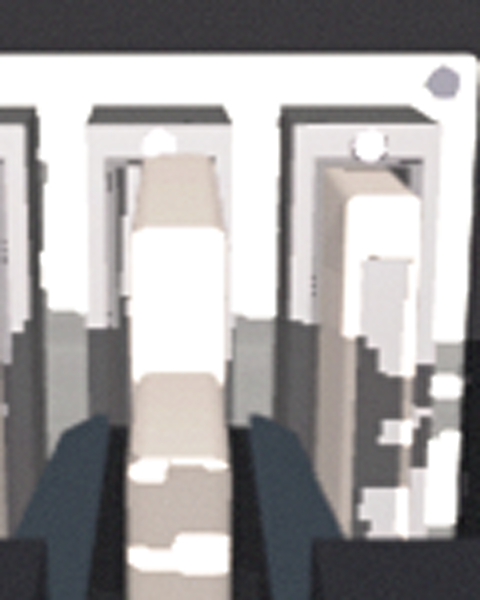

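```bash
python3 -c "
from h import *
f=load('w3')
B=lambda x,y,z: at(f,(280+(x+.5)/4-.5,160+(y+.5)/4-.5),z)
M=R.from_euler('xyz',[179.1,-1,4.6],degrees=True).as_matrix();p=np.array([520.1,17.7,136.3]);F=p+84.7*M[:,2];print('foot FK',F)
z=F[2]
print('foot far',B(142,156,z),B(209,156,z),'body top far',B(132,229,z+62),B(224,229,z+62))
print('screws',B(160,140,42),B(370,146,42)); print('sock2 far',B(90,124,42),B(228,124,42),'sock3 far',B(295,124,42),B(437,124,42))
print('corner',B(476,54,8),'plate screw',B(443,82,8))
"
```

```text
foot FK [521.67997296  16.49241257  51.62334786]
foot far [559.6  24.4  51.6] [560.5  13.3  51.6] body top far [559.4  25.1 113.6] [560.2  13.8 113.6]
screws [561.2  21.5  42. ] [563.  -14.6  42. ]
sock2 far [563.   33.6  42. ] [564.9  10.1  42. ] sock3 far [565.7  -1.3  42. ] [567.6 -25.6  42. ]
corner [578.  -38.4   8. ] plate screw [572.2 -32.7   8. ]
```

```bash
cat >> h.py <<'E'
def foot(L=84.7,T=(515,18.2)):
    s=telemetry.state(); M=R.from_euler('xyz',s['ee_rot'],degrees=True).as_matrix(); F=np.array(s['ee_pos'])+L*M[:,2]
    d=np.array([T[0]-F[0],T[1]-F[1],0]); print('foot',F.round(1),'tilt',np.degrees(np.arccos(-M[2,2])).round(2),'yaw',s['ee_rot'][2],'tool shift cm',(M.T@d/10).round(2),'F',np.round(s['force'],1))
E
python3 -m jog '[[[-0.48,-0.29,0],0,0]]' ; python3 -c "from h import *
foot()"; python3 -m jog '[[[0,0,0],0,0]]' ; python3 -c "from h import *
foot()"
```

```text
time_s: 6.25
ee_pos: [515.2, 20.1, 136.5]
ee_rot: [179.1, -1.0, 4.6]
force: [0.2, 0.8, -0.5]
gripper_width: 10.7
foot [516.9  18.8  51.8] tilt 1.4 yaw 4.609235219989753 tool shift cm [-0.19  0.05 -0.  ] F [ 0.2  0.8 -0.5]
time_s: 6.38
ee_pos: [514.8, 20.2, 136.6]
ee_rot: [179.1, -1.0, 4.6]
force: [-0.1, 0.3, -0.5]
gripper_width: 10.7
foot [516.4  19.   51.9] tilt 1.39 yaw 4.6257868263720185 tool shift cm [-0.14  0.07 -0.  ] F [-0.1  0.3 -0.5]
```

```bash
sed -i 's/T=(515,18.2)/T=(516.7,19.0)/' h.py; python3 -m jog '[[[0,0,0.8],0,0],[[0,0,0.4],0,0]]' ; python3 -c "from h import *
foot()"; python3 -m jog '[[[0,0,0.4],0,0]]' ; python3 -c "from h import *
foot()"
```

```text
time_s: 6.62
ee_pos: [515.2, 20.1, 124.3]
ee_rot: [179.0, -1.1, 4.6]
force: [0.4, -0.3, -1.7]
gripper_width: 10.5
foot [516.9  18.9  39.7] tilt 1.45 yaw 4.642632429397532 tool shift cm [-0.02 -0.01 -0.  ] F [ 0.4 -0.3 -1.7]
time_s: 6.75
ee_pos: [515.3, 20.1, 119.9]
ee_rot: [179.0, -1.1, 4.6]
force: [-0.9, -0.5, -0.8]
gripper_width: 10.8
foot [517.   18.8  35.3] tilt 1.44 yaw 4.645054887195489 tool shift cm [-0.02 -0.02 -0.  ] F [-0.9 -0.5 -0.8]
```

Entering freely (foot is below the 42 mm socket top, with no force). Continuing down.

```bash
python3 -m jog '[[[0,0,0.6],0,0],[[0,0,0.5],0,0]]' ; python3 -c "from h import *
foot()"; python3 -m jog '[[[0,0,0.5],0,0]]' ; python3 -c "from h import *
foot()"; python3 -m jog '[[[0,0,0.3],0,0]]' ; python3 -c "from h import *
foot()"
```

```text
time_s: 7.0
ee_pos: [515.5, 19.9, 108.0]
ee_rot: [179.0, -1.1, 4.6]
force: [-0.2, 0.1, -1.6]
gripper_width: 10.9
foot [517.1  18.6  23.3] tilt 1.42 yaw 4.643802711398469 tool shift cm [-0.04 -0.04 -0.  ] F [-0.2  0.1 -1.6]
time_s: 7.12
ee_pos: [515.6, 19.8, 102.5]
ee_rot: [179.0, -1.1, 4.6]
force: [0.4, 0.2, -1.8]
gripper_width: 10.4
foot [517.2  18.5  17.9] tilt 1.42 yaw 4.642835534245141 tool shift cm [-0.05 -0.05 -0.  ] F [ 0.4  0.2 -1.8]
time_s: 7.25
ee_pos: [516.7, 19.9, 100.6]
ee_rot: [179.1, -1.2, 4.6]
force: [-1.7, 0.3, 19.7]
gripper_width: 10.8
foot [518.5  18.7  15.9] tilt 1.51 yaw 4.626973890104685 tool shift cm [-0.18 -0.05 -0.  ] F [-1.7  0.3 19.7]
```

Floor contact with the foot at 15.9 mm (16 expected), so it is home. Releasing.

```bash
python3 -m jog '[[[0,0,-0.1],0,0.4],[[0,0,0],0,0.4],[[0,0,0],0,0.4],[[0,0,-3],0,0.5],[[0,0,-5],0,0.6],[[0,0,-5],0,0.6]]' ; python3 -c "from h import *
st();foot();plan([419,213.8,215],79.4,8);f=snap('wrist','w4')"
```

```text
time_s: 8.0
ee_pos: [511.4, 21.7, 230.5]
ee_rot: [179.1, -0.6, 4.6]
force: [0.9, 0.3, -0.3]
gripper_width: 54.5
8.0 [511.4  21.7 230.5] [179.1  -0.6   4.6] [ 0.9  0.3 -0.3] 54.5389723209958 [ 1.7 12.4 98.3 -0.9 68.6 87.4]
foot [512.4  20.4 145.8] tilt 1.08 yaw 4.621163009297994 tool shift cm [0.42 0.18 0.01] F [ 0.9  0.3 -0.3]
[-0.96 -2.49  0.19] -9.3
[-0.54 -2.61  0.19] -9.3
[-0.11 -2.66  0.19] -9.3
[ 0.32 -2.64  0.19] -9.3
[ 0.75 -2.56  0.19] -9.3
[ 1.15 -2.4   0.19] -9.3
[ 1.53 -2.18  0.19] -9.3
[ 1.86 -1.91  0.19] -9.3
```

View pics/w4.png

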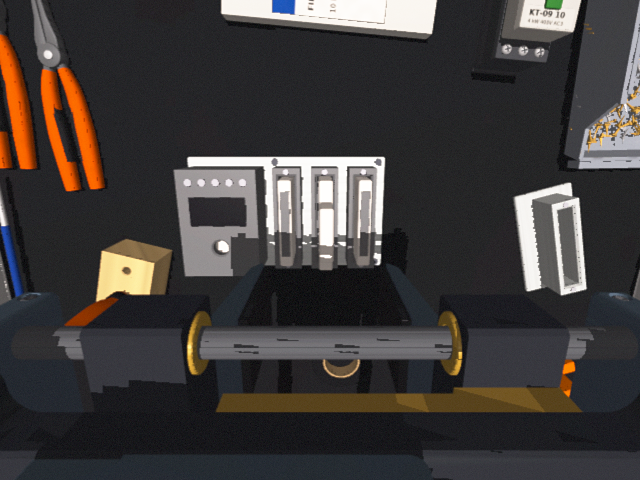

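The module stands in the middle socket at (325,215), the stand at (550,240) is empty, and the aperture shows at about (222,246). Next, the screwdriver.

```bash
python3 -m jog '[[[-1,-2.5,0.1],-9.3,0.7],[[-0.5,-2.6,0.1],-9.3,0.8],[[-0.1,-2.7,0.1],-9.3,0.8],[[0.3,-2.6,0.1],-9.3,0.8],[[0.7,-2.6,0.1],-9.3,0.8],[[1.1,-2.4,0.1],-9.3,0.8],[[1.5,-2.2,0.1],-9.3,0.8],[[1.9,-1.9,0.1],-9.3,0.8],[[0,0,0],0,0.8]]' ; python3 -c "from h import *
f=load('w4');print(at(f,(222,246),62))
st();plan([419,213.8,215],79.4,1);snap('wrist','w5')"
```

```text
time_s: 9.18
ee_pos: [416.9, 217.2, 224.0]
ee_rot: [178.1, 0.6, 81.3]
force: [0.3, -1.1, 0.6]
gripper_width: 72.7
[487.3 110.3  62. ]
9.175 [416.9 217.2 224. ] [178.1   0.6  81.3] [ 0.3 -1.1  0.6] 72.67226490940573 [ 27.2   8.6 104.2  -1.7  66.   36.5]
[-0.3   0.26  0.9 ] 1.9
```

View pics/w5.png

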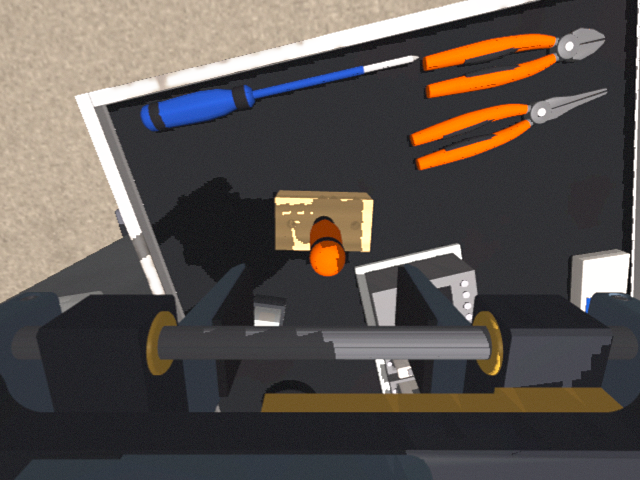

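```bash
python3 -c "from h import *
f=load('w5');print('top',at(f,(328,257.5),149))
for a,b in (((275,192),(372,196)),((275,248),(370,252))):
    p,q=at(f,a,45),at(f,b,45);d=q-p;print(p,q,np.degrees(np.arctan2(d[1],d[0])),np.linalg.norm(d))
print(at(f,(323,222),45))
st();plan([419,213.8,117],79.4,1)"
```

```text
top [421.1 216.2 149. ]
[381.7 250.3  45. ] [469.  232.8  45. ] -11.335172903891007 89.03673399221246
[371.6 197.8  45. ] [460.9 179.1  45. ] -11.827206196934087 91.2369442714956
[420.6 215.7  45. ]
9.225 [417.3 216.5 224.1] [178.1   0.6  81.2] [ 0.2 -0.4 -0.1] 72.94307579207069 [ 27.1   8.6 104.2  -1.7  66.   36.5]
[-0.24  0.21 10.71] 1.8
```

```bash
python3 -c "from h import *
print(rel([420.5,215,117]))"; python3 -m jog '[[[0,0.3,3.5],2.7,0.8],[[0,0,3.5],0,0.8],[[0,0,2.4],0,0.8]]'; python3 -c "from h import *
st();print(rel([420.5,215,117]))"
```

```text
[ 1.000e-02 -1.000e-02  1.071e+01]
time_s: 9.6
ee_pos: [426.8, 213.3, 130.1]
ee_rot: [177.7, 0.3, 78.0]
force: [0.2, -0.6, -0.3]
gripper_width: 73.2
9.6 [426.8 213.3 130.1] [177.7   0.3  78. ] [ 0.2 -0.6 -0.3] 73.19370990956614 [ 26.3  14.4 111.9  -2.1  52.1  39.5]
[ 0.04 -0.71  1.28]
```

```bash
python3 -m jog '[[[0,-0.6,1.0],-0.5,0.8],[[0,0,0.1],0,0.6]]'; python3 -c "from h import *
st();print(rel([420.5,215,117]))"
```

```text
time_s: 9.85
ee_pos: [421.0, 212.6, 117.3]
ee_rot: [177.8, 0.4, 78.3]
force: [-0.5, 0.3, 0.2]
gripper_width: 65.6
9.85 [421.  212.6 117.3] [177.8   0.4  78.3] [-0.5  0.3  0.2] 65.63075831843406 [ 26.5  14.9 113.4  -2.2  50.2  39.6]
[ 0.22 -0.1   0.03]
```

```bash
python3 -m jog '[[[0.2,-0.1,0],0,0.4],[[0,0,0],0,0.2],[[0,0,0],0,0.2],[[0,0,0],0,0.2],[[0,0,0],0,0.2]]' 40; python3 -c "from h import *
st();print(rel([420.5,215,117]))"
```

```text
time_s: 10.48
ee_pos: [420.2, 215.8, 119.8]
ee_rot: [177.8, 0.2, 78.2]
force: [-4.0, 1.6, 1.7]
gripper_width: 25.6
10.475 [420.2 215.8 119.8] [177.8   0.2  78.2] [-4.   1.6  1.7] 25.64976032757305 [ 26.8  14.7 113.2  -2.   50.5  39.9]
[-0.07  0.03  0.29]
```

```bash
python3 -c "from h import *
s=telemetry.state();M=R.from_euler('xyz',s['ee_rot'],degrees=True).as_matrix()
print('tip in tool, mm',(M.T@(np.array([420.5,215,12])-s['ee_pos'])).round(1))
print(rel(np.array(s['ee_pos'])+[0,0,70]))"
python3 -m jog '[[[0,0.05,-1.5],0,0.2],[[0,0.05,-2.5],0,0.2],[[0,0.1,-3],0,0.2]]'; python3 -c "from h import *
st();plan([486,111.5,190],78.2,3)"
```

```text
tip in tool, mm [ -0.3  -3.7 107.8]
[-0.03  0.27 -6.99]
time_s: 10.85
ee_pos: [419.0, 215.2, 189.2]
ee_rot: [177.9, 0.5, 78.2]
force: [-0.0, -0.2, 0.6]
gripper_width: 25.3
10.85 [419.  215.2 189.2] [177.9   0.5  78.2] [-0.  -0.2  0.6] 25.267043638610534 [ 26.9  10.4 107.4  -1.9  60.9  39.6]
[-2.93  2.89 -0.03] 0.0
[-2.93  2.89 -0.03] 0.0
[-2.93  2.89 -0.03] 0.0
```

```bash
python3 -m jog '[[[-2.8,2.8,0],0,0.2],[[-2.9,2.8,0],0,0.2],[[-2.8,2.5,0],0,0.2],[[0,0,0],0,0.2]]'; python3 -c "from h import *
st();foot(107.8,(486,111.5));snap('wrist','w6');f=snap('side','s6')
print(proj(f,[486,111,62]));
w=load('w6');print(proj(w,[486,111,62]))
a=cv2.imread('pics/w6.png')[150:400,190:490];u,v=proj(f,[486,111,100])[0].astype(int);b=cv2.imread('pics/s6.png')[v-60:v+60,u-60:u+60]
D=np.zeros((500,800,3),np.uint8);D[:333,:400]=cv2.resize(a,(400,333),interpolation=cv2.INTER_CUBIC);D[:400,400:]=cv2.resize(b,(400,400),interpolation=cv2.INTER_CUBIC);cv2.imwrite('pics/m6.png',D);print(u,v)"
```

```text
time_s: 11.35
ee_pos: [486.4, 113.5, 196.3]
ee_rot: [177.3, 0.3, 78.5]
force: [-0.6, -0.0, -0.3]
gripper_width: 25.4
11.35 [486.4 113.5 196.3] [177.3   0.3  78.5] [-0.6 -0.  -0.3] 25.414831119791238 [ 12.7  12.  104.2  -1.6  61.5  25. ]
foot [491.4 111.8  88.6] tilt 2.76 yaw 78.46466696056363 tool shift cm [-0.14 -0.52 -0.02] F [-0.6 -0.  -0.3]
[[317.3 237.4]]
[[317.2 237.2]]
317 220
```

View pics/m6.png

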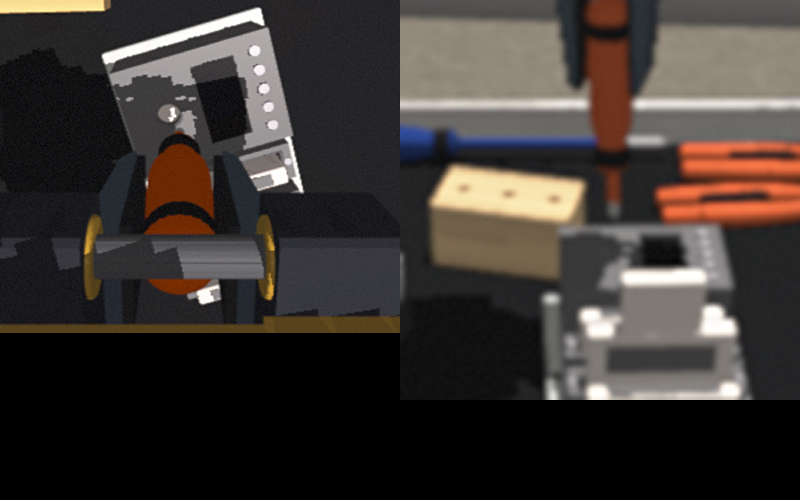

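```bash
python3 -c "from h import *
w=load('w6');print('ap',at(w,(316,235.6),62))
f=load('s6');c,d=ray(f,(321.2,224.8))
for y in (108,112,116):
  print('tip side',(c+d*(y-c[1])/d[1]).round(1))
a=cv2.imread('pics/w6.png')[215:275,290:360];b=cv2.imread('pics/s6.png')[190:250,286:356]
a=cv2.convertScaleAbs(a,alpha=1.6,beta=20)
cv2.imwrite('pics/m7.png',np.hstack([cv2.resize(x,(400,343),interpolation=cv2.INTER_CUBIC) for x in(a,b)]))"
```

```text
ap [485.3 112.5  62. ]
tip side [492.9 108.   93. ]
tip side [492.9 112.   90.6]
tip side [492.9 116.   88.3]
```

View pics/m7.png

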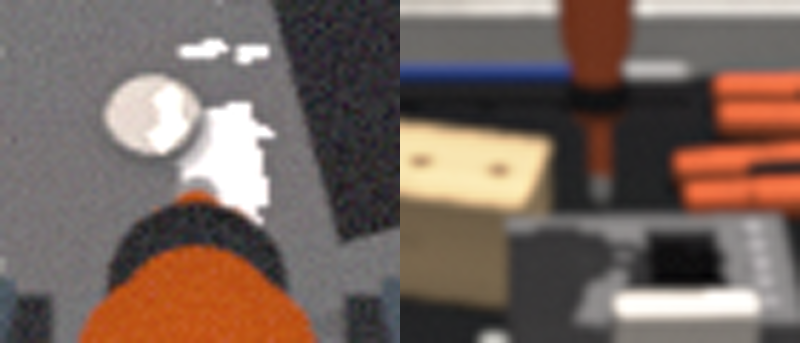

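The wrist crop has the hole at (316.4,234.6) and the tip at (324.8,246.8) in full-picture pixels. The side view has the tip at (320.6,224.6).

```bash
python3 -c "from h import *
w=load('w6');print('ap',at(w,(316.4,234.6),62))
f=load('s6');c,d=ray(f,(320.6,224.6));c2,d2=ray(w,(324.8,246.8))
A=np.stack([d,-d2],1);k=np.linalg.lstsq(A,c2-c,rcond=None)[0];print('tip',c+d*k[0],c2+d2*k[1])
for z in(86,88.6,91): print(at(w,(324.8,246.8),z))
foot(107.8,(486,111.5))"
```

```text
ap [485.8 113.3  62. ]
tip [491.74954766 110.79557941  91.7664162 ] [490.87305674 110.80268435  91.77610559]
[490.8 109.   86. ]
[490.8 109.8  88.6]
[490.9 110.6  91. ]
foot [489.8 113.6  88.4] tilt 2.66 yaw 78.57949017309134 tool shift cm [-0.28 -0.33 -0.01] F [-0.9  0.1 -0.7]
```

```bash
python3 -m jog '[[[0,-0.4,0],0,0.2],[[0,-0.05,1],0,0.2]]'; python3 -c "from h import *
foot(107.8,(486.1,114.3))"
```

```text
time_s: 11.7
ee_pos: [480.4, 117.3, 185.8]
ee_rot: [177.3, 0.3, 78.7]
force: [0.2, 0.1, -1.3]
gripper_width: 25.0
foot [485.3 115.9  78.2] tilt 2.72 yaw 78.71060228359826 tool shift cm [-0.14  0.11  0.01] F [ 0.2  0.1 -1.3]
```

```bash
python3 -m jog '[[[-0.15,0.05,1],0,0.2]]'; python3 -c "from h import *
foot(107.8,(486.1,114.3))";python3 -m jog '[[[0,-0.05,0.8],0,0.2]]'; python3 -c "from h import *
foot(107.8,(486.1,114.3))"
```

```text
time_s: 11.82
ee_pos: [480.5, 116.2, 175.0]
ee_rot: [177.3, 0.3, 78.8]
force: [-0.6, -0.6, -0.1]
gripper_width: 25.5
foot [485.3 114.7  67.4] tilt 2.7 yaw 78.7881936682228 tool shift cm [-0.02  0.08  0.  ] F [-0.6 -0.6 -0.1]
time_s: 11.95
ee_pos: [479.9, 116.3, 166.0]
ee_rot: [177.4, 0.3, 78.8]
force: [-0.4, -0.0, -0.7]
gripper_width: 25.4
foot [484.7 114.8  58.3] tilt 2.65 yaw 78.81729736050548 tool shift cm [-0.02  0.15  0.01] F [-0.4 -0.  -0.7]
```

```bash
python3 -m jog '[[[0,0.1,0.6],0,0.2]]'; python3 -c "from h import *
foot(107.8,(486.1,114.3))";python3 -m jog '[[[0,0,0.5],0,0.2]]'; python3 -c "from h import *
foot(107.8,(486.1,114.3))"
```

```text
time_s: 12.08
ee_pos: [480.9, 116.1, 159.2]
ee_rot: [177.4, 0.3, 78.8]
force: [-0.2, 0.5, -0.5]
gripper_width: 25.2
foot [485.5 114.6  51.5] tilt 2.6 yaw 78.83911885952745 tool shift cm [-0.01  0.06  0.  ] F [-0.2  0.5 -0.5]
time_s: 12.2
ee_pos: [481.2, 116.0, 153.6]
ee_rot: [177.4, 0.3, 78.8]
force: [0.9, -0.6, -0.3]
gripper_width: 25.0
foot [485.8 114.5  45.9] tilt 2.59 yaw 78.83597871690868 tool shift cm [-0.01  0.03  0.  ] F [ 0.9 -0.6 -0.3]
```

In the hole with no side force, tip at button height. Pressing.

```bash
python3 -m jog '[[[0,0,0.3],0,0.2]]'; python3 -c "from h import *
foot(107.8,(486.1,114.3))";python3 -m jog '[[[0,0,0.3],0,0.2]]'; python3 -c "from h import *
foot(107.8,(486.1,114.3))";python3 -m jog '[[[0,0,0.2],0,0.2]]'; python3 -c "from h import *
foot(107.8,(486.1,114.3))"
```

```text
time_s: 12.32
ee_pos: [481.3, 115.9, 150.2]
ee_rot: [177.5, 0.3, 78.8]
force: [-0.1, 0.3, -1.8]
gripper_width: 25.4
foot [485.9 114.4  42.5] tilt 2.57 yaw 78.83104150633233 tool shift cm [-0.    0.02  0.  ] F [-0.1  0.3 -1.8]
time_s: 12.45
ee_pos: [481.5, 115.9, 147.2]
ee_rot: [177.5, 0.3, 78.8]
force: [-0.2, -0.2, 0.7]
gripper_width: 25.6
foot [486.  114.4  39.5] tilt 2.56 yaw 78.81981434010588 tool shift cm [-0.01  0.01  0.  ] F [-0.2 -0.2  0.7]
time_s: 12.58
ee_pos: [481.5, 115.9, 145.3]
ee_rot: [177.5, 0.3, 78.8]
force: [-1.1, 0.1, 2.8]
gripper_width: 25.3
foot [486.  114.4  37.6] tilt 2.55 yaw 78.81300090428667 tool shift cm [-0.01  0.01  0.  ] F [-1.1  0.1  2.8]
```

```bash
python3 -m jog '[[[0,0,0.2],0,0.2]]'; python3 -m jog '[[[0,0,0.2],0,0.2]]'
```

```text
time_s: 12.7
ee_pos: [481.5, 115.9, 143.5]
ee_rot: [177.5, 0.3, 78.8]
force: [-2.0, -0.0, 3.5]
gripper_width: 25.5
time_s: 12.82
ee_pos: [481.6, 115.9, 142.8]
ee_rot: [177.4, 0.3, 78.8]
force: [-5.0, -0.0, 17.3]
gripper_width: 25.6
```

```bash
python3 -m jog '[[[0,0,0.1],0,0.2],[[0,0,0.1],0,0.2]]'; python3 -m jog '[[[0,0,0.1],0,0.2],[[0,0,0.1],0,0.2],[[0,0,0.1],0,0.2]]'; python3 -c "
from h import *
for i in range(4): viewer.grab_frame('top') if i else snap('wrist','w9'); st()
f=snap('side','s9'); cv2.imwrite('pics/end.png',cv2.resize(f['color'][150:330,230:430,::-1],None,fx=3.3,fy=3.3,interpolation=cv2.INTER_CUBIC))"
```

```text
time_s: 13.08
ee_pos: [481.5, 115.9, 143.2]
ee_rot: [177.4, 0.3, 78.8]
force: [-4.0, -0.2, 7.6]
gripper_width: 25.2
time_s: 13.45
ee_pos: [481.3, 115.8, 143.2]
ee_rot: [177.3, 0.2, 78.8]
force: [-2.0, 0.1, 8.0]
gripper_width: 25.4
13.5 [481.3 115.8 143.2] [177.3   0.2  78.8] [-2.6 -0.2  8.7] 25.55404282008041 [ 13.   14.7 109.2  -1.6  53.8  25.2]
13.55 [481.4 115.8 143.2] [177.3   0.2  78.8] [-3.4 -0.4  8.1] 25.361375874204203 [ 13.   14.7 109.2  -1.6  53.8  25.2]
13.6 [481.3 115.8 143.2] [177.3   0.2  78.8] [-3.   0.1  7.3] 25.643973674165384 [ 13.   14.7 109.2  -1.6  53.8  25.2]
13.65 [481.3 115.8 143.1] [177.3   0.2  78.8] [-2.6 -0.3  8.3] 25.335232363165538 [ 13.   14.7 109.2  -1.6  53.8  25.2]
```

```bash
python3 -c "
from h import *
print(job_done()); st()"
```

```text
the job is handed in; nothing more can be done
None
the job is handed in; nothing more can be done
```

I seated the spare module in the empty middle socket and let go of it. The screwdriver is through the head unit's hole and holding the reset button down, still in the gripper. The job was handed in at about 13.7 s; the hand-in reports no verdict.

**Module:** It met the slot floor with a 20 N push, at an estimated foot height of 15.9 mm (16 expected). The wrist picture taken after release shows it standing in the middle socket, with the storage stand empty.

**Button:**
- The push force rose gradually like a spring over the last 5–6 mm, then jumped to 17 N at the end stop.
- It then held steady at about 8 N over the last 0.2 s; the spring needs 4 N.
- The gripper stayed closed on the handle at 25.4 mm, with the grip set to 40 N.

**What disagreed or could not be checked:**
- The tip met the button about 5 mm lower than I had calculated. The driver probably sits a little higher in the gripper than planned. I judged the button fully down from the force curve.
- A small side force of about 3 N remains.
- The tool was tilted about 2.7° at the end.
- I could not view a final picture because the limit of 12 was used up, so the end state rests on the force, pose and opening readings.

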